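# Nest the dippers and snap the case shut

## Robot

A 6-joint arm with a two-finger parallel gripper is mounted at the origin on the work surface. World frame = base frame: x ahead of the robot, y to its left, z up, the work surface at z = 0. Lengths are in mm, angles in rad, forces in N, time in s.
With the tool pointing down it reaches from about 425 to 950 mm from the base axis. Payload 3.5 kg.
Tool frame: the origin (TCP) lies midway between the tips of the shut fingers; the grasp point (between the pads) lies 19 mm behind it; z points along the fingers, y is the line along which they close (so a half turn about z gives the same grasp; the last joint's range is limited). The gripper opens to 85 mm and grips with 20 to 120 N. Pads are 22 mm wide; open, the fingers measure 114 mm over their backs; the gripper's body (76 mm by 85 mm) begins 54 mm behind the grasp point. The pads swing forward as they close: fully open they stand 13 mm farther back than shut.
Start: joints at [1.005, 0.286, 1.577, -0, 1.279, -0.15], TCP at [272.61, 617.486, 208.125] pointing down, gripper open.
Joint ranges: [-2.77, 2.77], [-0.9, 2.22], [0.21, 2.48], [-1.53, 4.67], [0.24, 2.81], [-2.84, 2.84]. Speed limits (rad/s): [2.79, 2.79, 3.14, 3.14, 3.14, 3.14].

## Interface

Orientations are given as a 3x3 rotation matrix whose columns are the frame's x, y, z axes.
In Python, from station import env, hand, telemetry, cams, spotter gives the robot as it stands. Calls block until the motion is done:
- env.movep(position, orientation): joint-space move of the TCP to a pose.
- env.move_l(position, rotation=None, vel=150, until_force=None): straight line of the TCP; rotation=None keeps the orientation; vel is the mean speed in mm/s. With until_force (N) it stops when the force on the tool has changed by that much, and returns True; else False.
- env.set_joints(angles): joint-space move.
- hand.move_gripper(opening, effort=None): finger opening in mm; effort is the grip in N (None keeps the last); returns when the fingers have stopped.
- env.wait(seconds).
- env.solve_ik(position, orientation): joint angles nearest the present ones, or None.
- telemetry.get_obs(): the state.
- cams.snapshot(name): name is "side" or "top" or "wrist"; returns the picture (420x560x3 uint8, red, green, blue); there is no depth.
- cams.camera_params(name): a dict with "mtx" (3x3 intrinsics, pixels), "extrinsics" (4x4, takes a point from world to camera coordinates); the wrist camera has in their place "T_tool_cam" (4x4, takes a point from camera to tool coordinates, whose origin is the TCP and whose axes are the flange's). Camera axes: x right, y down, z forward; pixel columns grow to the right and rows downward; lengths in mm; the calibration is good to about 2 mm. A picture is of the moment at which its call begins: read the wrist's pose just before it. camera_params takes no time and is no camera call.
A pose or a line that the arm cannot do raises env.IKError and nothing moves.
- env.job_done(): hands the job in; it is judged then, once.
Trained networks look in the newest picture that a camera, given by its name, has taken for a name from the list of things; names that differ only in an ending like _2 or _b are one class to them, and where a whole thing is asked for, a point or a joint stands for the part that bears it (a point fixed in the world has none). Each returns a list of dicts, best first, with "conf" (0 to 1); they miss things now and then, are a little off and sometimes report something else, mostly with a low value. They report only what shows in the picture. A call takes as long as a camera call. They do not tell look-alikes from the thing itself.
- spotter.outline_of(query, camera): "region" (420x560 bool, what is visible of it) and "bbox" ([left, top, right, bottom] in pixels, round what is visible of it).
The state is a dict: "time_s": time; "joint_positions": joint angles; "qvel": joint speeds; "joint_torque": joint torques, N m; "position": TCP position; "orientation": TCP orientation; "contact_force": force on the tool from outside, world axes, zero at the start; "ft_torque": the same for the moment, N m; "width": finger opening in mm; "finger_force": force on a finger pad.
Only numpy, scipy, OpenCV 4.12 (cv2) and the standard library are available. Lean on these libraries where they do the work, as an engineer would, in place of code of your own. Each camera call takes 0.05 s, during which the arm holds its last target. There are 200 camera calls.

## Task

Put the smaller steel dipper from the bench upright into the bigger one that stands in the open case, right down to its bottom, with its handle turned clear of the bigger one's handle. Then lower the case's lid gently, never letting it drop, and press it fully shut past its catch so that it stays shut. Do not force the lid down on the dippers, and leave the other tools, tins and bottles where they are.

Things in the scene. Friction and masses are not known exactly. Their poses are not given: they have to be found in the camera images.
- case: Grey steel case fixed to the bench, 175 (x) by 300 (y) by 68 mm high without lid, walls and floor 4 mm; origin: centre of its underside. -x wall is the front, lid hinged along the +x wall. A 4 mm partition, 54 mm high, at y = +90 mm parts the wide bay (big dipper) from the narrow one. Shut, the lid's underside is 64 mm over the inner floor. A sprung catch sits mid-front, 54 mm above the bench.
- lid (a joint): Lid angle, rad: 0 shut, grows as it opens, 1.62 its stop (just past upright). It stays by itself above about 1.35; lower, it falls when let go. Let down, it first rests on the catch at about 0.07 (front edge 12 mm high); a downward push of about 12 N near the front edge snaps it past the catch to 0, where it stays.
- lid_hinge (a point): Middle of the hinge line, at the top of the case's +x wall, 68 mm above the bench. Turns with the lid: x points from the free edge to the hinge, y runs along the hinge, z is out of the lid's upper (outer) face.
- lid_bar (a point): Middle of the lid's handle: round bar 12 mm thick, 110 mm long, parallel to the hinge, 45 mm beyond the free edge (220 mm from the hinge line, 3 mm above it in the lid's z), with a leg at each end. Axes as lid_hinge. A 36 mm wide tongue at the middle of the front edge takes the catch; it stands 14 mm out, so 25 mm are free between it and the bar.
- lid_press (a point): Where to press the lid shut: on its outer face, 20 mm in from the middle of the free edge (155 mm from the hinge line, 4.5 mm above it in the lid's z). Axes as lid_hinge.
- big_center (a point): Bigger dipper, a loose open round steel cup in the case: 82 mm wide at the rim, 70 at the foot, 40 high, wall 3, floor 4 mm. Origin on its axis, half-way up (20 mm over its underside). x points along its straight handle: a bar 10 mm wide, from 30 to 58 mm above its underside (18 mm over the rim), ending 74 mm from the axis. Any heading.
- small_center (a point): Smaller dipper, loose on the bench: 60 mm wide at the rim, 50 at the foot, 46 high, wall 3 mm, about 100 g. Origin on its axis, 23 mm over its underside. x points along its straight handle: a bar 10 mm wide, 42 to 54 mm above its underside, ending 74 mm from the axis. Seated in the other, its underside is 4 mm above the other's and its handle 6 mm over the rim. Any heading.
- driver: Bystander: screwdriver, 140 mm, lying in the case's narrow bay.
- tin: Bystander: plain steel tin with no handle, 64 mm wide, 60 mm high, on the bench.
- can: Bystander: can, 160 mm high, 60 mm wide.
- bottle: Bystander: clear bottle, 150 mm high, 64 mm wide.
- wrench: Bystander: wrench, 190 mm, lying on the bench.
- stub: Bystander: upright piece of round aluminium bar, 36 mm wide, 90 mm high.
- hammer: Bystander: hammer, 280 mm, lying on the bench.
Not all that is in view belongs to the job. Leave any green or yellow look-alike of the part that bears big_center alone.

How it is judged (in metres and radians):
On the way:
1. the smaller dipper stands in the bigger one, right down, with the lid still open (horizontal distance between small_center and big_center below 0.014 m and z of small_center in the frame of big_center below 0.011 m and angle between small_center's own z axis and vertical below 0.12 rad and value of joint lid above 0.5 rad and height (world z) of big_center below 0.032 m), for 0.3 s.
At the end, for the whole second after the job is handed in: The lid is shut past its catch (angle under 0.02 rad) and still; inside, the bigger dipper stands upright on the floor of the wide bay and the smaller one stands upright in it (axes within 14 mm and 7 degrees of upright), seated to within 4 mm of its bottom (value of joint lid below 0.02 rad and horizontal distance between small_center and big_center below 0.014 m and z of small_center in the frame of big_center below 0.011 m and angle between each of small_center, big_center's own z axis and vertical below 0.12 rad and height (world z) of big_center below 0.032 m and x of big_center in the frame of case between -0.084 and 0.084 m and y of big_center in the frame of case between -0.146 and 0.088 m and velocity of joint lid between -0.05 and 0.05 rad/s); the robot touches nothing.
It fails at once if the lid drops or is slammed (faster than 2.5 rad/s while still open by more than 0.1 rad) (velocity of joint lid below -2.5 rad/s and value of joint lid above 0.1 rad).
It fails at once if the lid is forced down on a dipper (more than 25 N) (contact force between lid and small above 25 N or contact force between lid and big above 25 N).
It fails at once if a bystander is moved by more than 30 mm (distance of any of driver, tin, can, bottle, wrench, stub, hammer from where it was at the start of the episode above 0.03 m).
It also fails if it takes over 67 s, if anything falls off the work surface, if the arm or the gripper's body presses on something with over 40 N, if the wrist force passes 120 N, or if a joint passes its speed limit or range.

## Working session

There is one attempt and no reset: what is moved stays moved. The work goes in short steps, each a Python script; the robot and the scene stay as the last script left them, time stands still between calls to the robot, and variables do not carry over. Pictures are saved under pics/ and viewed, at most 10 in all, crops included, and the job is handed in when it is done.

```bash
mkdir -p pics
cat > h.py <<'E'
import numpy as np, cv2
from station import env, hand, telemetry, cams, spotter
def proj_par(name):
    p=cams.camera_params(name); return np.array(p["mtx"]),np.array(p["extrinsics"])
def pix2plane(K,E,uv,z):
    uv=np.atleast_2d(uv).astype(float)
    d=np.c_[uv,np.ones(len(uv))]@np.linalg.inv(K).T@E[:3,:3]
    c=-E[:3,:3].T@E[:3,3]
    return c+d*((z-c[2])/d[:,2])[:,None]
def wristE(T,o):
    W=np.eye(4);W[:3,:3]=o["orientation"];W[:3,3]=o["position"]
    return np.linalg.inv(W@T)
def proj(K,E,P):
    q=np.atleast_2d(P)@E[:3,:3].T+E[:3,3]; q=q@K.T; return q[:,:2]/q[:,2:]
def save(im,n): cv2.imwrite(f"pics/{n}.png",im[:,:,::-1])
E
python3 - <<'E'
from h import *
for c in ("top","side"):
    im=cams.snapshot(c); save(im,c)
    for q in ("small_center","big_center","case","lid","tin"):
        r=spotter.outline_of(q,c)
        for d in r[:3]:
            ys,xs=np.nonzero(d["region"]); print(c,q,round(d["conf"],2),d["bbox"],int(xs.mean()),int(ys.mean()),len(xs))
    K,E=proj_par(c); print(np.round(K,1).tolist(),np.round(-E[:3,:3].T@E[:3,3]),np.round(E[:3,:3],2).tolist())
print(telemetry.get_obs()["time_s"])
a=cv2.imread("pics/top.png");b=cv2.imread("pics/side.png")
E
```

```text
top small_center 0.78 [145.5, 226.5, 184.5, 252.9] 167 237 464
top small_center 0.39 [441.9, 218.2, 466.2, 278.2] 455 246 454
top big_center 0.91 [319.9, 218.8, 361.8, 250.4] 343 233 747
top big_center 0.83 [213.2, 245.5, 248.6, 280.1] 232 264 717
top big_center 0.56 [267.7, 124.6, 292.5, 162.4] 278 139 668
top lid 0.84 [278.3, 189.5, 398.8, 204.6] 337 196 1091
top tin 0.57 [186.7, 169.5, 213.8, 189.4] 201 177 390
[[463.5, 0.0, 281.5], [0.0, 463.5, 213.7], [0.0, 0.0, 1.0]] [ 508.   42. 1341.] [[0.01, -1.0, 0.02], [-1.0, -0.01, -0.08], [0.08, -0.02, -1.0]]
side small_center 0.55 [204.8, 183.3, 219.9, 203.6] 213 195 221
side big_center 0.95 [283.3, 233.7, 312.3, 265.4] 297 249 514
side big_center 0.65 [211.2, 206.2, 233.9, 231.2] 223 221 398
side case 0.75 [246.5, 159.5, 347.7, 286.4] 304 225 7193
side lid 0.59 [287.0, 158.7, 345.9, 246.1] 317 200 3196
side tin 0.48 [255.2, 180.6, 270.8, 198.0] 261 188 243
[[421.6, 0.0, 273.7], [0.0, 421.6, 209.8], [0.0, 0.0, 1.0]] [-173. -954.  835.] [[0.78, -0.63, -0.02], [-0.34, -0.4, -0.85], [0.53, 0.67, -0.52]]
0.6
```

View pics/top.png

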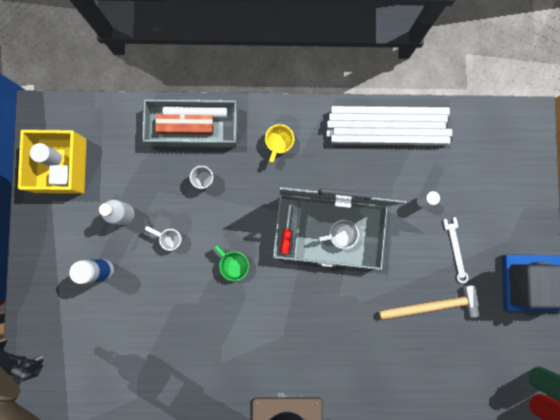

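View pics/side.png

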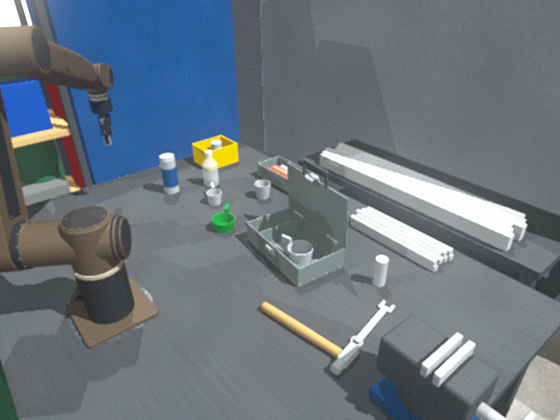

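Top view: the small dipper is at about (170,240) with its handle to the upper left. The big one is in the case at (343,234) with its handle to the left, and the green and yellow cups are look-alikes. The lid stands open along row 196. The side view agrees.

Next I'll take close wrist views of both.

Run:
```python
from h import *
K,E=proj_par("top")
print(np.round(pix2plane(K,E,[[170,240],[148,230]],45)),np.round(pix2plane(K,E,[[343,234],[320,240]],44)))
print(np.round(pix2plane(K,E,[[275,262],[383,270],[281,195],[386,203]],68)))
T=np.array(cams.camera_params("wrist")["T_tool_cam"]);print(np.round(T,2).tolist())
def look(name,xy,zc):
    # yaw keeps tool x along world -y... use present orientation; camera above xy at height zc
    o=telemetry.get_obs(); R=np.array(o["orientation"])
    p=np.array([xy[0],xy[1],zc])-R@T[:3,3]
    # camera axis may be tilted: shift so optical axis meets xy at z=40
    a=R@T[:3,2]; p-=np.r_[(a/a[2]*(40-zc))[:2],0]
    env.movep(p,R); o=telemetry.get_obs()
    im=cams.snapshot("wrist"); save(im,name)
    np.savez(name,R=o["orientation"],p=o["position"])
    for q in ("small_center","big_center"):
        for d in spotter.outline_of(q,"wrist")[:2]: print(name,q,d["conf"],d["bbox"])
    print(o["time_s"],np.round(o["position"]),np.round(o["orientation"],2).tolist())
s=pix2plane(K,E,[[170,240]],45)[0]; b=pix2plane(K,E,[[335,234]],44)[0]
try: look("w1",s[:2],330)
except Exception as e: print(e)
try: look("w2",b[:2],400)
except Exception as e: print(repr(e))
```

```text
[[534. 329.  45.]
 [562. 391.  45.]] [[ 554. -153.   44.]
 [ 537.  -89.   44.]]
[[ 476.   37.   68.]
 [ 455. -259.   68.]
 [ 660.   21.   68.]
 [ 640. -270.   68.]]
[[-0.0, -0.96, -0.26, 67.05], [1.0, -0.0, 0.0, 0.41], [-0.0, -0.26, 0.96, -166.01], [0.0, 0.0, 0.0, 1.0]]
w1 small_center 0.81 [242.5, 178.7, 374.4, 259.6]
w1 big_center 0.79 [0.0, 176.2, 134.0, 272.6]
2.0167 [523. 334. 164.] [[-0.92, 0.4, 0.0], [0.4, 0.92, 0.0], [-0.0, 0.0, -1.0]]
w2 big_center 0.93 [473.1, 0.3, 559.6, 48.7]
w2 big_center 0.78 [215.3, 182.6, 316.8, 266.3]
3.8417 [ 525. -118.  234.] [[-0.92, 0.4, 0.0], [0.4, 0.92, 0.0], [0.0, 0.0, -1.0]]
```

View pics/w1.png

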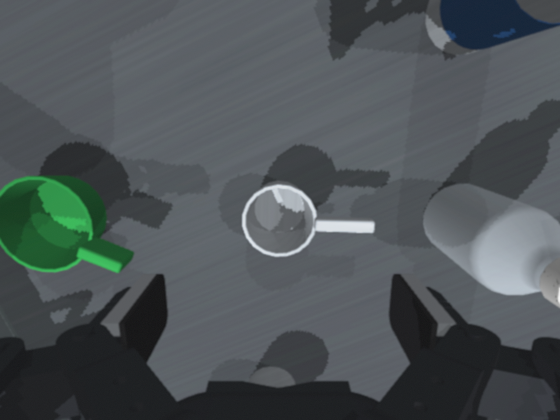

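View pics/w2.png

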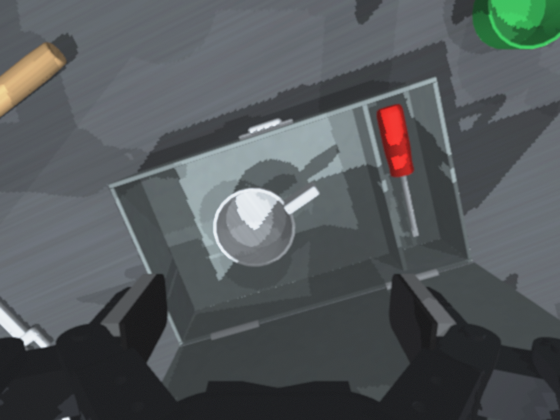

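w1: the small rim is centred at (280,221), with its handle tip at (374,227). w2: the big rim is centred at (254,227), with its handle tip at (316,191). The case's top corners are at (110,186), (436,79), (469,260) and (183,344).

Run:
```python
from h import *
p=cams.camera_params("wrist");K=np.array(p["mtx"]);T=np.array(p["T_tool_cam"])
def Ew(n):
    d=np.load(n+".npz"); return wristE(T,dict(orientation=d["R"],position=d["p"]))
E=Ew("w1"); c=pix2plane(K,E,[[280,221]],46)[0]; r=pix2plane(K,E,[[243,221],[317,221],[280,185],[280,257]],46)
t=pix2plane(K,E,[[374.5,227.5]],54)[0]
print("small",c.round(1),t.round(1),np.linalg.norm((t-c)[:2]),np.arctan2(*(t-c)[1::-1]), np.linalg.norm(r[0]-r[1]),np.linalg.norm(r[2]-r[3]))
E=Ew("w2"); c=pix2plane(K,E,[[254,227]],44)[0]; r=pix2plane(K,E,[[213,227],[295,227]],44)
t=pix2plane(K,E,[[317,192]],62)[0]
print("big",c.round(1),t.round(1),np.linalg.norm((t-c)[:2]),np.arctan2(*(t-c)[1::-1]), np.linalg.norm(r[0]-r[1]))
q=pix2plane(K,E,[[110,186],[436,79],[469,260],[183,344]],68)
print(q.round(1),[np.linalg.norm(q[i]-q[i-1]).round(1) for i in range(4)], q.mean(0))
# fit rectangle
M=np.array([[-87.5,-150],[-87.5,150],[87.5,150],[87.5,-150]])
A=q[:,:2]-q[:,:2].mean(0);U,_,V=np.linalg.svd(M.T@A);R=(U@V).T
print("yaw",np.arctan2(R[1,0],R[0,0]),"ctr",q[:,:2].mean(0), "resid",(A-M@R.T).round(1).tolist())
print("big in case",R.T@(c[:2]-q[:,:2].mean(0)),"handle yaw in case",np.arctan2(*(t-c)[1::-1])-np.arctan2(R[1,0],R[0,0]))
yaw=np.arctan2(R[1,0],R[0,0]); print(telemetry.get_obs()["joint_positions"])
```

```text
small [536.9 330.6  46. ] [569.1 396.3  54. ] 73.14455085406249 1.1149444157250743 58.627026972533955 59.38198556401705
big [ 553.5 -155.7   44. ] [541.7 -85.2  62. ] 71.49461065466095 1.7370360042817914 81.63905446204436
[[ 460.3 -254.    68. ]
 [ 491.    42.3   68. ]
 [ 659.7   22.4   68. ]
 [ 631.4 -269.2   68. ]] [np.float64(171.8), np.float64(297.9), np.float64(169.8), np.float64(293.0)] [ 560.58042891 -114.63671656   68.        ]
yaw -0.10079231444288661 ctr [ 560.58042891 -114.63671656] resid [[1.8, 1.0], [2.4, -1.1], [-3.1, -3.4], [-1.2, 3.5]]
big in case [ -2.86756343 -41.59815269] handle yaw in case 1.837828318724678
[-4.09761477e-01 -3.65242956e-02  1.88498206e+00  5.71362234e-04
  1.29339718e+00 -1.56838676e+00]
```

```bash
cat >> h.py <<'E'
def Rdown(xyaw):
    x=np.array([np.cos(xyaw),np.sin(xyaw),0]);z=np.array([0,0,-1.]);return np.c_[x,np.cross(z,x),z]
def st(m=""):
    o=telemetry.get_obs();print(m,"t",round(o["time_s"],2),"p",np.round(o["position"],1),"w",round(float(np.ravel(o["width"])[0]),1),"F",np.round(o["contact_force"],1),"ff",np.round(o["finger_force"],1));return o
E
python3 - <<'E'
from h import *
hs,hp=1.115,-1.45; S=np.array([536.9,330.6]);B=np.array([553.5,-155.7])
u=lambda a:np.array([np.cos(a),np.sin(a)])
g=S+60*u(hs); q=B+60*u(hp)
sol=[]
for f in (np.pi,0):
    a=env.solve_ik(np.r_[g,29],Rdown(hs+f)); b=env.solve_ik(np.r_[q,37],Rdown(hp+f))
    print(f,a if a is None else np.round(a,2),b if b is None else np.round(b,2))
    if a is not None and b is not None: sol.append(f)
f=sol[0]; R=Rdown(hs+f)
hand.move_gripper(34,80)
env.move_l([480,100,230],Rdown(hs+f) ,vel=250) if False else None
env.movep([480,100,240],R); env.movep(np.r_[g,110],R); st("above")
env.move_l(np.r_[g,29],vel=100,until_force=8); st("at")
hand.move_gripper(0,80); st("grip")
env.move_l(np.r_[g,180],vel=150); st("lift")
np.savez("plan",f=f,q=q,hp=hp)
save(cams.snapshot("wrist"),"w3")
E
```

```text
3.141592653589793 [ 0.45  0.49  1.66 -0.    0.99 -2.24] [-0.54  0.32  1.87 -0.    0.95 -0.66]
0 [ 0.45  0.49  1.66 -0.    0.99  0.91] [-0.54  0.32  1.87 -0.    0.95  2.49]
above t 6.81 p [564.2 383.5 111. ] w 34.1 F [ 0.5 -0.2  0.2] ff 0.0
at t 7.77 p [563.9 384.9  29.8] w 34.1 F [-0.3 -0.   0.5] ff 0.0
grip t 8.22 p [563.3 384.4  29.1] w 0.1 F [ 0.   0.2 -0.3] ff 0.0
lift t 9.38 p [562.5 384.  178.3] w -0.3 F [ 0.3 -0.6  0.2] ff 0.0
```

View pics/w3.png

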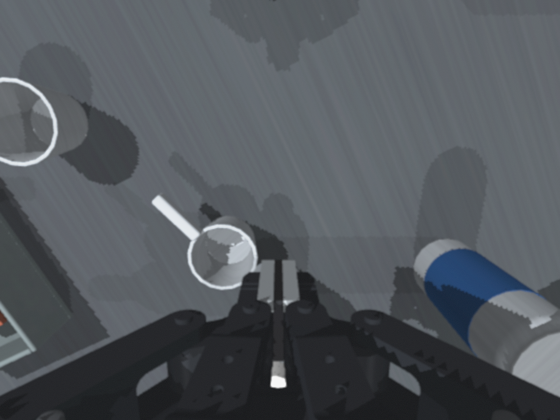

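w3: the gripper is empty. The cup is at (222,257) with its handle toward (157,200), so the grasp missed. I'll check where the cup is now.

Run:
```python
from h import *
p=cams.camera_params("wrist");K=np.array(p["mtx"]);T=np.array(p["T_tool_cam"])
o=telemetry.get_obs();E=wristE(T,o)
print(np.round(o["orientation"],2).tolist())
print("old pose projects to",proj(K,E,[[536.9,330.6,46],[569.1,396.3,54]]).round())
c=pix2plane(K,E,[[222,257]],46)[0];t=pix2plane(K,E,[[157,200]],54)[0]
print(c.round(1),t.round(1),np.linalg.norm((t-c)[:2]),np.arctan2(*(t-c)[1::-1]))
im=cams.snapshot("top");save(cv2.resize(im[150:300,60:280],None,fx=3,fy=3,interpolation=cv2.INTER_CUBIC),"t2")
for q in("small_center","bottle","tin","can"):
  for d in spotter.outline_of(q,"top")[:2]:print(q,round(d["conf"],2),d["bbox"])
```

```text
[[-0.44, -0.9, -0.0], [-0.9, 0.44, -0.0], [0.0, 0.0, -1.0]]
old pose projects to [[276. 124.]
 [276. 217.]]
[627.2 409.1  46. ] [648.  341.4  54. ] 70.85850066662682 -1.2729499867680636
small_center 0.9 [133.2, 194.8, 168.9, 214.9]
tin 0.67 [189.1, 169.9, 215.0, 189.8]
tin 0.21 [318.7, 221.2, 360.7, 246.6]
```

View pics/t2.png

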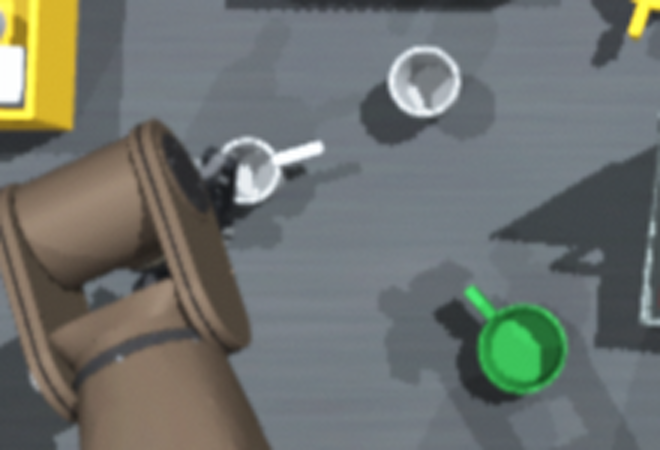

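The cup was flung, upright, to about (627,409) with its heading near -1.27. I'll re-measure it by fitting a model silhouette to the network's mask, then re-grasp in slow steps.

```bash
cat >> h.py <<'E'
from scipy.optimize import minimize
Tw=np.array(cams.camera_params("wrist")["T_tool_cam"]);Kw=np.array(cams.camera_params("wrist")["mtx"])
def fitcup(mask,K,E,x0,base=0.,rim=(30,46),foot=25,hd=(28,74,42,54)):
    a=np.linspace(0,2*np.pi,60)
    def render(x):
        c,s=np.cos(x[2]),np.sin(x[2]);M=np.array([[c,-s],[s,c]]);im=np.zeros(mask.shape,np.uint8)
        def hull(P):
            W=np.c_[P[:,:2]@M.T+x[:2],P[:,2]+base];h=cv2.convexHull((proj(K,E,W)*16).round().astype(np.int32))
            cv2.fillConvexPoly(im,h,1,shift=4)
        hull(np.r_[np.c_[rim[0]*np.cos(a),rim[0]*np.sin(a),0*a+rim[1]],np.c_[foot*np.cos(a),foot*np.sin(a),0*a]])
        hull(np.array([[r,w,z] for r in hd[:2] for w in(-5,5) for z in hd[2:]],float))
        return im>0
    f=lambda x:-(render(x)&mask).sum()/(render(x)|mask).sum()
    S=np.array(x0)+np.array([[0,0,0],[8,0,0],[0,8,0],[0,0,.25]])
    r=minimize(f,x0,method="Nelder-Mead",options=dict(initial_simplex=S,maxiter=150));return r.x,-r.fun
def lookfit(xy,zc,R,x0,q="small_center",**k):
    p=np.array([xy[0],xy[1],zc])-R@Tw[:3,3];a=R@Tw[:3,2];p-=np.r_[(a/a[2]*(40-zc))[:2],0]
    env.movep(p,R);env.wait(.2);o=telemetry.get_obs();im=cams.snapshot("wrist");E=wristE(Tw,o);out=[]
    for d in spotter.outline_of(q,"wrist"):
        if d["conf"]<.4: continue
        x,s=fitcup(d["region"],Kw,E,x0,**k);out.append((s,x));print(q,round(d["conf"],2),np.round(x,3),"IoU",round(s,2))
    return im,max(out,key=lambda v:v[0])[1] if out else None
E
python3 - <<'E'
from h import *
h=-1.27;f=0
for f in (np.pi,0):
    print(f,[ (lambda j: None if j is None else np.round(j,2))(env.solve_ik(p,Rdown(a+f))) for p,a in (([644,353,30],h),([560,-215,38],-1.45))])
f=np.pi
im,x=lookfit((632,390),350,Rdown(h+f),(627,409,-1.27))
save(im,"w4");st();np.save("small.npy",x)
E
```

```text
3.141592653589793 [array([ 0.36,  0.58,  1.52, -0.  ,  1.04,  0.06]), array([-0.54,  0.32,  1.88, -0.  ,  0.95, -0.66])]
0 [None, array([-0.54,  0.32,  1.88, -0.  ,  0.95,  2.49])]
small_center 0.86 [627.701 408.079  -1.269] IoU 0.89
 t 12.03 p [626.  407.7 184. ] w 0.4 F [-0.5 -0.7 -0.2] ff 0.0
```

View pics/w4.png

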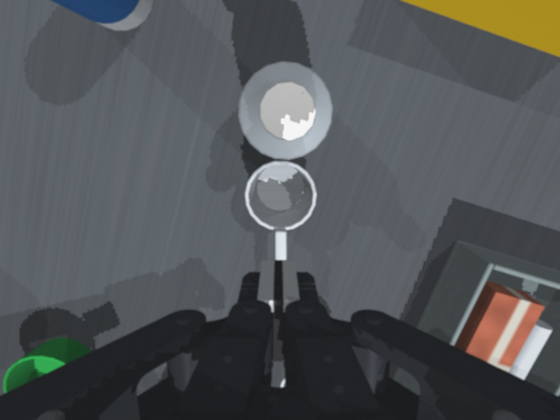

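w4: the cup stands upright at (281,196), next to the bottle, with its handle straight down in line with the fingers. The fit is good, so I'll grasp in slow stages.

Run:
```python
from h import *
x=np.load("small.npy");h=x[2];u=np.array([np.cos(h),np.sin(h)]);g=x[:2]+59*u;R=Rdown(h+np.pi)
hand.move_gripper(30,20)
env.move_l(np.r_[g,120],R,vel=150); env.move_l(np.r_[g,31],vel=80,until_force=5); env.wait(.2);st("down")
for w in (22,18,14,11): hand.move_gripper(w,20); st(w)
hand.move_gripper(6,40); o=st("grip")
save(cams.snapshot("wrist"),"w5")
```

```text
down t 14.62 p [645.6 351.9  31.7] w 30.2 F [-0.5 -0.2  0.5] ff 0.0
22 t 14.87 p [645.3 351.7  31.1] w 22.1 F [ 0.5 -0.1 -0.4] ff 0.0
18 t 15.08 p [645.2 351.7  30.9] w 18.0 F [ 0.4 -0.8  0.4] ff 0.0
14 t 15.3 p [645.2 351.8  31. ] w 13.9 F [ 0.2 -0.5  0.8] ff 0.0
11 t 15.52 p [645.2 351.8  31. ] w 11.3 F [-0.1 -0.4  1.6] ff 0.0
grip t 15.74 p [645.3 351.8  31.1] w 5.7 F [0.1 0.6 0.6] ff 0.2
```

View pics/w5.png

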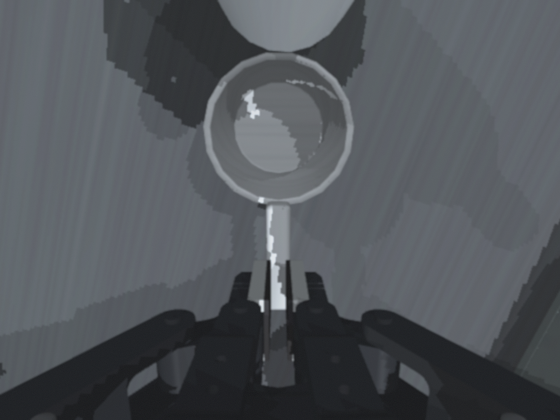

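w5: the handle runs from (279,205) to (275,310), into the fingers. The width is 5.7 mm, which is less than the 10 mm handle, so I'll check the geometry by projection.

Run:
```python
from h import *
x=np.load("small.npy");o=st();E=wristE(Tw,o);h=x[2];c,s=np.cos(h),np.sin(h)
P=lambda r,w,z:[x[0]+r*c-w*s,x[1]+r*s+w*c,z]
for n,p in dict(rim=P(0,0,46),rimfar=P(-30,0,46),rimnear=P(30,0,46),h30=P(30,0,54),tipL=P(74,5,54),tipR=P(74,-5,54),tipbot=P(74,0,42),).items(): print(n,proj(Kw,E,p).round()[0])
R=np.array(o["orientation"]);t=np.array(o["position"])
for n,v in dict(tcp=[0,0,0],grasp=[0,0,-19],padedge=[11,0,-19],padedgetip=[11,0,0]).items(): print(n,proj(Kw,E,t+R@v).round()[0])
d=spotter.outline_of("small_center","wrist")
for q in d[:2]: print(q["conf"],q["bbox"],fitcup(q["region"],Kw,E,x))
```

```text
t 15.79 p [645.3 351.8  31.1] w 5.4 F [0.3 0.1 0.5] ff 0.2
rim [278. 136.]
rimfar [278.  54.]
rimnear [278. 209.]
h30 [278. 214.]
tipL [289. 314.]
tipR [266. 314.]
tipbot [278. 300.]
tcp [278. 261.]
grasp [278. 277.]
padedge [278. 253.]
padedgetip [278. 239.]
0.56 [205.4, 53.0, 354.0, 315.5] (array([627.46044708, 408.61937118,  -1.26372783]), np.float64(0.9360255147507153))
```

Run:
```python
from h import *
hand.move_gripper(4,60); o=st("4"); hand.move_gripper(0,60); env.wait(.2); o=st("0")
env.move_l(np.array(o["position"])+[0,0,12],vel=40); env.wait(.2); o=st("up")
x=np.load("small.npy");E=wristE(Tw,o)
save(cams.snapshot("wrist"),"w6")
for q in spotter.outline_of("small_center","wrist")[:2]:
    for b in (0,12): print(b,q["conf"],q["bbox"],fitcup(q["region"],Kw,E,x,base=b))
```

```text
4 t 16.06 p [645.3 351.8  31.1] w 3.8 F [0.3 0.4 1.2] ff 0.2
0 t 16.48 p [645.2 351.7  31. ] w -0.2 F [-0.2  0.2 -0.7] ff 0.1
up t 17.12 p [645.  351.6  42.7] w -0.0 F [ 0.7 -0.2 -0.7] ff 0.0
0 0.63 [207.9, 54.9, 352.4, 261.3] (array([627.44572632, 409.12328627,  -1.26833699]), np.float64(0.9186930500889632))
12 0.63 [207.9, 54.9, 352.4, 261.3] (array([627.63656832, 407.21037088,  -1.26493132]), np.float64(0.7995214413061837))
```

View pics/w6.png

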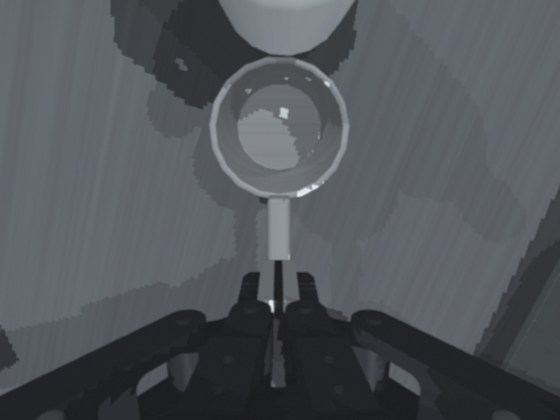

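w6: the fingers are shut at row 262, yet the handle is still visible up to (279,261) and the cup hasn't moved. So the fingertips seem to sit higher than the reported TCP. I'll check by touching bare bench.

Run:
```python
from h import *
o=telemetry.get_obs();p=np.array(o["position"])
env.move_l([p[0],p[1],100],vel=200)
env.move_l([560,320,90],vel=200); env.move_l([560,320,25],vel=120,until_force=10)
print(env.move_l([560,320,-8],vel=25,until_force=8)); st("touch"); env.move_l([560,320,60],vel=150)
```

```text
False
touch t 20.43 p [560.2 320.1  -7.8] w 0.2 F [-0.2  0.7 -1.1] ff 0.0
```

Run:
```python
from h import *
env.move_l([560,320,-4],vel=150)
print(env.move_l([560,320,-45],vel=25,until_force=6)); st("touch"); env.move_l([560,320,60],vel=150); st()
```

```text
True
touch t 22.48 p [560.  320.  -23.1] w -0.2 F [ 0.3 -0.4  3.8] ff 1.6
 t 23.19 p [559.2 319.7  59. ] w -0.1 F [-0.1  0.8 -0.3] ff 0.0
```

Contact came at z ≈ -22.5, so the real fingertips are about 22 mm behind the reported TCP. I'll correct for that (grasp point 41 mm behind) and grasp again.

```bash
cat >> h.py <<'E'
def G(g,R): return np.array(g,float)+41*R[:,2]   # command so that the true grasp point is at g
E
python3 - <<'E'
from h import *
x=np.array([627.5,408.6,-1.266]);h=x[2];u=np.array([np.cos(h),np.sin(h)]);g=x[:2]+59*u;R=Rdown(h+np.pi)
hand.move_gripper(30,40)
env.move_l(G(np.r_[g,100],R),R,vel=200); env.move_l(G(np.r_[g,49],R),vel=100,until_force=5); st("down")
hand.move_gripper(14,40); hand.move_gripper(5,50); env.wait(.1); o=st("grip")
ok=np.ravel(o["width"])[0]>7
if ok:
    hand.move_gripper(5,90); env.move_l(G(np.r_[g,62],R),vel=50); o=st("up")
    im=cams.snapshot("wrist"); save(im,"w7")
    for q in spotter.outline_of("small_center","wrist")[:2]:
        for b in (0,13): print(b,q["conf"],q["bbox"],fitcup(q["region"],Kw,wristE(Tw,o),x,base=b))
E
```

```text
down t 24.86 p [645.1 352.3   7.5] w 30.1 F [ 0.8 -0.4  0.2] ff 0.0
grip t 25.48 p [645.6 352.4   8.8] w 8.8 F [-0.3 -1.4  3. ] ff 51.0
up t 26.1 p [645.2 352.4  21. ] w 8.2 F [-0.   0.4 -0.6] ff 87.8
0 0.71 [188.7, 44.8, 366.0, 342.9] (array([627.17164973, 410.43940816,  -1.27964117]), np.float64(0.8935125828784937))
13 0.71 [188.7, 44.8, 366.0, 342.9] (array([627.24818065, 408.40033402,  -1.25901261]), np.float64(0.9249854755476573))
```

Run:
```python
from h import *
hp=-1.45;B=np.array([553.5,-155.7]);q=B+59*np.array([np.cos(hp),np.sin(hp)])
R0=np.array(telemetry.get_obs()["orientation"]);p=np.array(telemetry.get_obs()["position"]);R=Rdown(hp+np.pi)
env.move_l(np.r_[p[:2],145],vel=250)
env.move_l([500,80,150],R,vel=300); env.move_l(G(np.r_[q,190],R),R,vel=280); st("over")
env.move_l(G(np.r_[q,110],R),vel=200); env.wait(.1)
print(env.move_l(G(np.r_[q,72],R),vel=60,until_force=6));o=st("in")
save(cams.snapshot("wrist"),"w8")
```

```text
over t 29.25 p [ 560.5 -212.7  148.7] w 8.0 F [ 0.5 -0.5 -0.6] ff 87.8
False
in t 30.68 p [ 560.8 -214.4   31. ] w 8.1 F [ 0.1 -0.2 -0.9] ff 87.8
```

View pics/w8.png

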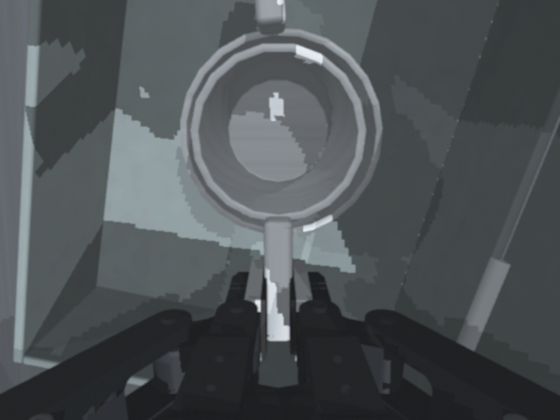

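w8 shows the small cup concentric inside the big one, with the handles opposite. I'll seat it, release, back off and measure the lid angle from the side camera.

Run:
```python
from h import *
o=telemetry.get_obs();p=np.array(o["position"])
print(env.move_l(np.r_[p[:2],13],vel=40,until_force=5));st("seat")
hand.move_gripper(30,40);env.move_l([p[0],p[1],130],vel=200);st("rel")
o=telemetry.get_obs();cams.snapshot("wrist");E=wristE(Tw,o)
for d in spotter.outline_of("small_center","wrist")[:2]:
    for b in (8,14,20): print(b,d["conf"],fitcup(d["region"],Kw,E,(553.5,-155.7,-1.45),base=b))
env.move_l([470,60,180],vel=300);cams.snapshot("side")
K,E=proj_par("side");C=np.array([562,-115.]);yaw=-.102
Rz=np.array([[np.cos(yaw),-np.sin(yaw),0],[np.sin(yaw),np.cos(yaw),0],[0,0,1]])
def pts(L,th): # L in lid frame
    A=np.array([[np.cos(th),0,np.sin(th)],[0,1,0],[-np.sin(th),0,np.cos(th)]]) # lid->case
    return np.array([*C,0])+(np.array(L,float)@A.T+[87.5,0,68])@Rz.T
d=spotter.outline_of("lid","side")[0];m=d["region"]
for th in (1.35,1.4,1.45,1.5,1.55,1.62,1.68):
    im=np.zeros(m.shape,np.uint8)
    def f(L): cv2.fillConvexPoly(im,cv2.convexHull((proj(K,E,pts(L,th))*16).astype(np.int32)),1,shift=4)
    f([[x,y,z] for x in(0,-175) for y in(-150,150) for z in(0,4.5)])
    f([[x,y,z] for x in(-214,-226) for y in(-55,55) for z in(-3,9)])
    for s in(-1,1): f([[x,y,z] for x in(-170,-220) for y in(s*55,s*45) for z in(0,6)])
    ys,xs=np.nonzero(im);print(th,round(((im>0)&m).sum()/((im>0)|m).sum(),3),xs.min(),ys.min(),xs.max(),ys.max())
print(d["conf"],d["bbox"]);st()
```

```text
True
seat t 31.14 p [ 561.4 -214.8   16.6] w 8.2 F [-0.2  0.8  5.6] ff 88.5
rel t 32.2 p [ 560.2 -214.   128.8] w 30.0 F [-0.8  0.1 -0.6] ff 0.0
8 0.82 (array([ 554.3300025 , -155.66866564,   -1.45917784]), np.float64(0.9322093023255814))
14 0.82 (array([ 553.89630964, -156.18407677,   -1.45987053]), np.float64(0.891408247193509))
20 0.82 (array([ 553.70529662, -155.63317503,   -1.45642439]), np.float64(0.8469743373112261))
1.35 0.711 279 160 346 247
1.4 0.747 281 159 346 247
1.45 0.842 284 158 346 247
1.5 0.915 286 157 347 247
1.55 0.873 288 156 349 247
1.62 0.761 289 155 353 247
1.68 0.717 289 154 355 247
0.94 [287.6, 157.9, 348.4, 246.8]
 t 33.52 p [470.2  59.  179.5] w 29.5 F [-0.4 -0.3  0.2] ff 0.0
```

It is seated (IoU is best at base height 8). The lid stands at about 1.51 rad. Now I'll check IK along the lid arc.

```bash
cat >> h.py <<'E'
C=np.array([562,-115.,0]);yaw=-.102
Rz=np.array([[np.cos(yaw),-np.sin(yaw),0],[np.sin(yaw),np.cos(yaw),0],[0,0,1]])
def lidpt(L,th):
    A=np.array([[np.cos(th),0,np.sin(th)],[0,1,0],[-np.sin(th),0,np.cos(th)]])
    return C+Rz@(A@np.array(L,float)+[87.5,0,68])
def Rtool(phi,s=1):
    x=np.array([0,s,0.]);z=np.array([np.sin(phi),0,-np.cos(phi)]);return Rz@np.c_[x,np.cross(z,x),z]
def barpose(th,phimax,s=1,back=0,y=0):
    R=Rtool(min(np.pi/2-th,phimax),s);return G(lidpt([-220,y,3],th)-back*R[:,2],R),R
E
python3 - <<'E'
from h import *
for s in(1,-1):
  for pm in (.4,.6,.8,1.0,1.25,1.55):
    r=[]
    for th in (1.51,1.2,.9,.6,.3,.07,-.02):
        j=env.solve_ik(*barpose(th,pm,s)); r.append(None if j is None else np.round(j,1).tolist())
    print(s,pm,[i is not None for i in r],r[0],r[-1])
    print("  back60",[env.solve_ik(*barpose(th,pm,s,b)) is not None for th,b in((1.51,60),(1.51,90),(0,60),(0,90))])
E
```

```text
1 0.4 [True, True, True, True, True, True, True] [-0.4, 0.2, 1.6, 0.0, 1.3, -0.3] [-0.6, -0.2, 2.5, 0.4, 0.5, -0.7]
  back60 [True, True, False, False]
1 0.6 [True, True, True, True, False, False, False] [-0.4, 0.2, 1.6, 0.0, 1.3, -0.3] None
  back60 [True, True, False, False]
1 0.8 [True, True, True, False, False, False, False] [-0.4, 0.2, 1.6, 0.0, 1.3, -0.3] None
  back60 [True, True, False, False]
1 1.0 [True, True, True, False, False, False, False] [-0.4, 0.2, 1.6, 0.0, 1.3, -0.3] None
  back60 [True, True, False, False]
1 1.25 [True, True, True, False, False, False, False] [-0.4, 0.2, 1.6, 0.0, 1.3, -0.3] None
  back60 [True, True, False, False]
1 1.55 [True, True, True, False, False, False, False] [-0.4, 0.2, 1.6, 0.0, 1.3, -0.3] None
  back60 [True, True, False, False]
-1 0.4 [False, True, True, True, True, True, True] None [-0.6, -0.2, 2.5, 0.4, 0.5, 2.4]
  back60 [False, False, False, False]
-1 0.6 [False, True, True, True, False, False, False] None None
  back60 [False, False, False, False]
-1 0.8 [False, True, True, False, False, False, False] None None
  back60 [False, False, False, False]
-1 1.0 [False, True, True, False, False, False, False] None None
  back60 [False, False, False, False]
-1 1.25 [False, True, True, False, False, False, False] None None
  back60 [False, False, False, False]
-1 1.55 [False, True, True, False, False, False, False] None None
  back60 [False, False, False, False]
```

Run:
```python
from h import *
for y in (-33,33):
  for pm in (0,.1,.2,.3):
    ok=[env.solve_ik(*barpose(th,pm,1,0,y)) is not None for th in np.arange(1.51,-.03,-.12)]
    print(y,pm,all(ok),[np.round(env.solve_ik(*barpose(0,pm,1,b,y)),2).tolist() if env.solve_ik(*barpose(0,pm,1,b,y)) is not None else None for b in(0,30,60,80)])
    print([env.solve_ik(*barpose(1.51,pm,1,b,y)) is not None for b in (0,90)])
R=Rtool(0);print(lidpt([-155,0,4.5],0),np.round(env.solve_ik(lidpt([-155,0,4.5],0)+22*R[:,2],R),2))
```

```text
-33 0 True [[-0.53, 0.02, 2.24, -0.0, 0.88, -0.43], [-0.53, -0.04, 2.23, -0.0, 0.95, -0.43], [-0.53, -0.09, 2.22, -0.0, 1.02, -0.43], [-0.53, -0.12, 2.2, -0.0, 1.06, -0.43]]
[True, True]
-33 0.1 True [[-0.56, -0.03, 2.3, 0.06, 0.79, -0.5], [-0.56, -0.1, 2.29, 0.06, 0.86, -0.49], [-0.56, -0.16, 2.28, 0.06, 0.93, -0.49], [-0.56, -0.2, 2.27, 0.05, 0.98, -0.49]]
[True, True]
-33 0.2 True [[-0.58, -0.08, 2.35, 0.14, 0.7, -0.58], [-0.59, -0.16, 2.35, 0.13, 0.78, -0.57], [-0.6, -0.23, 2.35, 0.13, 0.85, -0.57], [-0.6, -0.27, 2.34, 0.12, 0.9, -0.57]]
[True, True]
-33 0.3 True [[-0.61, -0.12, 2.4, 0.25, 0.61, -0.7], [-0.62, -0.21, 2.41, 0.23, 0.69, -0.68], [-0.63, -0.3, 2.41, 0.22, 0.78, -0.67], [-0.64, -0.35, 2.41, 0.21, 0.83, -0.66]]
[True, True]
33 0 True [[-0.39, -0.0, 2.26, -0.0, 0.88, -0.29], [-0.39, -0.06, 2.25, -0.0, 0.95, -0.29], [-0.39, -0.11, 2.23, -0.0, 1.02, -0.29], [-0.39, -0.14, 2.22, -0.0, 1.06, -0.29]]
[True, True]
33 0.1 True [[-0.41, -0.05, 2.32, 0.04, 0.78, -0.33], [-0.41, -0.12, 2.31, 0.04, 0.86, -0.33], [-0.41, -0.18, 2.3, 0.04, 0.93, -0.33], [-0.41, -0.22, 2.29, 0.04, 0.98, -0.33]]
[True, True]
33 0.2 True [[-0.42, -0.1, 2.37, 0.1, 0.69, -0.39], [-0.43, -0.18, 2.37, 0.09, 0.77, -0.39], [-0.43, -0.26, 2.37, 0.09, 0.84, -0.38], [-0.44, -0.3, 2.36, 0.08, 0.9, -0.38]]
[True, True]
33 0.3 True [[-0.44, -0.15, 2.43, 0.18, 0.59, -0.48], [-0.45, -0.24, 2.43, 0.16, 0.67, -0.46], [-0.46, -0.33, 2.44, 0.15, 0.76, -0.45], [-0.47, -0.39, 2.44, 0.15, 0.82, -0.45]]
[True, True]
[ 494.85083067 -108.12693238   72.5       ] [-0.42  0.11  2.1  -0.    0.93 -0.31]
```

Run:
```python
from h import *
pm,y=.2,-33
hand.move_gripper(46,30)
env.move_l([490,40,300],vel=250)
p,R=barpose(1.51,pm,1,85,y);env.move_l(p,R,vel=250);st("over")
p,R=barpose(1.51,pm,1,0,y);print(env.move_l(p,vel=110,until_force=8));st("at")
hand.move_gripper(8,40);env.wait(.1);st("grip")
```

```text
over t 35.59 p [ 632.2 -154.7  331.1] w 45.9 F [-0.8 -0.5 -0.6] ff 0.0
False
at t 36.52 p [ 638.3 -156.1  248. ] w 46.0 F [-0.4 -0.2  0.6] ff 0.0
grip t 37.02 p [ 638.2 -156.1  248. ] w 9.9 F [-0.3  0.   3.5] ff 39.1
```

Run:
```python
from h import *
pm,y=.2,-33
hand.move_gripper(8,60)
for th in np.linspace(1.40,.10,9):
    p,R=barpose(th,pm,1,0,y);env.move_l(p,R,vel=110);o=telemetry.get_obs();F=np.array(o["contact_force"])
    print(round(th,2),round(o["time_s"],1),F.round(1),round(float(np.ravel(o["width"])[0]),1),np.round(np.array(o["position"])-p,1))
    if np.linalg.norm(F)>45: print("STOP");break
```

```text
1.4 37.6 [-1.7  0.4  5.1] 9.9 [-0.7 -0.1  1.2]
1.24 38.0 [-1.5  0.5  6.4] 10.0 [ 0.2 -0.1  1.1]
1.08 38.5 [-3.5 -0.7  5.1] 9.7 [-0.3 -0.   0.1]
0.91 39.0 [-2.  -0.2  1.6] 9.8 [-0.5  0.  -0.8]
0.75 39.5 [-2.5 -1.6 -0.5] 10.0 [-0.8 -0.  -1. ]
0.59 39.9 [ 0.9 -1.2 -0.2] 9.9 [ 0.6 -0.2  0.4]
0.43 40.4 [ 4.2 -1.4 -2.6] 10.0 [ 0.6 -0.1 -0.1]
0.26 40.9 [ 1.9 -3.2 -2.5] 9.8 [-0.1 -0.1 -0.4]
0.1 41.4 [-0.7 -3.3 -2.6] 9.7 [-0.6  0.1 -0.5]
```

Run:
```python
from h import *
pm,y=.2,-33
p,R=barpose(.06,pm,1,0,y);print(env.move_l(p,R,vel=40,until_force=8));st("rest")
hand.move_gripper(30,30)
p=np.array(telemetry.get_obs()["position"]);R=np.array(telemetry.get_obs()["orientation"])
env.move_l(p-75*R[:,2],vel=150);st("clear")
hand.move_gripper(0,40)
R=Rtool(0);t=lidpt([-155,0,4.5],0)+22*R[:,2]
env.move_l(t+[0,0,70],R,vel=180);env.wait(.2);st("above press")
print(env.move_l(t+[0,0,18],vel=120,until_force=6));st()
print(env.move_l(t+[0,0,-4],vel=25,until_force=32));st("pressed")
env.wait(.2);env.move_l(t+[0,0,110],vel=180);st("up")
cams.snapshot("side")
for q in("lid","case"):
    for d in spotter.outline_of(q,"side")[:1]:print(q,d["conf"],d["bbox"])
```

```text
False
rest t 41.73 p [ 434.9 -135.1   43.9] w 10.1 F [-3.5 -3.9 -1.7] ff 66.0
clear t 42.71 p [ 420.8 -133.3  117.5] w 30.4 F [ 0.8  0.4 -0.4] ff 0.0
above press t 43.89 p [ 493.4 -108.3  120.2] w 0.1 F [ 0.5 -0.3  0.3] ff 0.0
False
 t 44.48 p [ 494.9 -108.3   68.7] w -0.0 F [ 0.5 -0.5  0.3] ff 0.0
False
pressed t 45.51 p [ 494.6 -108.    49.2] w 0.2 F [-8.5  1.8 18.5] ff 9.0
up t 46.49 p [ 494.  -107.8  159. ] w -0.2 F [-0.3 -0.7 -0.4] ff 0.0
lid 0.59 [248.0, 209.6, 345.8, 264.1]
case 0.89 [244.9, 205.3, 345.1, 284.5]
```

Run:
```python
from h import *
R=Rtool(0);t=lidpt([-155,0,4.5],0)+22*R[:,2]
env.move_l(t+[0,0,16],vel=150);env.wait(.1)
print(env.move_l(t+[0,0,-4],vel=15,until_force=3));st("touch")
print(env.move_l(t+[0,0,-8],vel=20,until_force=30));st("press")
env.move_l(t+[0,0,130],vel=180);env.wait(.3);st("up")
```

```text
True
touch t 48.56 p [ 494.7 -108.1   49.4] w -0.2 F [-1.   0.2  4. ] ff 2.0
True
press t 48.82 p [ 494.9 -108.1   49.3] w -0.0 F [-2.7 -0.1  5.2] ff 2.6
up t 50.0 p [ 494.4 -107.9  179.5] w -0.1 F [-0.8 -0.1 -0.3] ff 0.0
```

The light touch met the lid at its shut height (about 50 mm, against about 61 mm if it were only resting on the catch), so it is latched. I'll hand in.

```bash
python3 -c "
from h import *
print(env.job_done())"
```

```text
the job is handed in; nothing more can be done
None
```

The small dipper is seated upright in the big one with the handles opposite, the lid was lowered under control and latched, and I handed the job in at about 50 s; the verdict was not reported. My first grasp missed and knocked the small dipper to beside the bottle, and I did not check that the bottle stayed within its 30 mm limit.

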